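# Turn the larger port plate over in its V cradle

### The arm

A 6-joint arm with a two-finger parallel gripper is mounted at the origin on the work surface. World frame = base frame: x ahead of the robot, y to its left, z up, the work surface at z = 0. Lengths are in m, angles in rad, forces in N, time in s.
With the tool pointing down it reaches from about 0.3 to 0.775 m from the base axis. Payload 14.6 kg.
Tool frame: the origin (TCP) lies on the centre line of the jaws, within the pads' length; the fingertips stand 25 mm ahead of it and the grasp point (between the pads) lies 6 mm ahead of it (ctrl.tip_reach is the distance from the TCP to the fingertips, in m); z points along the fingers, y is the line along which they close (so a half turn about z gives the same grasp; the last joint's range is limited). The gripper opens to 94 mm and grips with 3 to 60 N. Pads are 16 mm wide; open, the fingers measure 119 mm over their backs; the gripper's body (75 mm by 177 mm) begins 78 mm behind the grasp point.
Start: joints at [1.092, 0.3, 1.521, -0, 1.321, -0.067], TCP at [0.22, 0.504, 0.23] pointing down, gripper open.
Joint ranges: [-3.03, 3.03], [-0.79, 2.21], [0.23, 2.52], [-1.04, 4.18], [0, 3.07], [-2.55, 2.55]. Speed limits (rad/s): [2.22, 2.22, 2.57, 3.14, 3.14, 3.14].

### API

Orientations are given as [roll, pitch, yaw] about the fixed x, y, z axes, in that order (R = Rz(yaw) Ry(pitch) Rx(roll)).
In Python, from station import ctrl gives the robot as it stands. The module is installed in compiled form; this text tells all that it offers.
- The arm moves only by the tool apply_moves, never from a script. Its argument "deltas" is a list of rows, each a list of 7 numbers: the closure in counts, from 0 (fully open) to 255 (shut), then the shift along the world's x, y, z in cm, then the turn, a rotation vector about the world's x, y, z in rad. In form: [[jaw, tx, ty, tz, ax, ay, az], ...]. A call has 1 to 10 rows; each row shifts and turns the commanded pose from where the row before left it; what a row does not reach is not made up. A row lasts 1/10 s, in which the tool goes at most 50 mm and 8.59 degrees, less where a joint would pass 70% of its speed; a pose out of reach is approached as far as the arm can. A call with a gripper value outside its range is refused whole. The fingers move at their own pace and stop on an object; "grip_force" is the grip in N (left out, the last holds). Time passes only in rows, so rows that do not move let the fingers close. It gives the time, the measured TCP pose, the force, the opening and the grip force at its end, in the units of the state.
- ctrl.get_obs(): the state, without advancing time (a new reading comes with each control period).
- ctrl.camera(name): name is "side" or "top"; returns a dict with "img" (420x560x3 uint8, red, green, blue), "K" (3x3 intrinsics, pixels), "pose" (4x4, takes a point from camera to world coordinates). Camera axes: x right, y up, looking along -z (the intrinsics and any distortion apply to the point x, -y, -z); pixel columns grow to the right and rows downward; lengths in m; the calibration is good to about 2 mm. A picture is of the moment at which its call begins. There is no depth.
- ctrl.hand_in(): hands the job in; it is judged then, once.
The state is a dict: "time_s": time; "qpos": joint angles; "joint_vel": joint speeds; "tau": joint torques, N m; "ee_pos": TCP position; "eef_rot": TCP orientation; "force": force on the tool from outside, world axes, zero at the start; "moment": the same for the moment, N m; "grip_width": finger opening in m; "grip_force": force on a finger pad.
Only numpy, scipy, OpenCV 4.12 (cv2) and the standard library are available. Lean on these libraries where they do the work, as an engineer would, in place of code of your own. Each camera call takes 0.05 s, during which the arm holds its last target. There are 200 camera calls.

### The job

Two flat steel plates lie side by side on the far slope of the V-shaped cradle, blank side up. Turn the larger one over, as you would turn a page, so that it lies flat on the opposite slope, the one nearer the robot, with its ported side facing up. Leave the smaller plate as it is.

Things in the scene. Friction and masses are not known exactly. Their poses are not given: they have to be found in the camera images.
- plate_center (a point): Centre (mid-thickness) of the larger plate: loose bright steel, 95 tall, 90 wide, 8 mm thick, 0.5 kg; one side blank, four dark ports on the other. Own x: lower to upper edge; y: width; z: out of the ported side, at first down and away. Leans at 45 degrees, lower edge kept in the V, upper 35 mm free beyond the slope, top edge 80 mm above the bench (107 upright); pushed past upright it falls over.
- small_plate_center (a point): Centre of the smaller plate, to be left alone: the same kind of loose steel plate, 75 mm tall, 56 mm wide, 8 mm thick, with two ports, leaning on the same slope beside the larger one, on one side or the other, at least 34 mm clear of it. Axes as for the larger plate.
- cradle: Dark steel V cradle, fixed. Origin: under its centre, on the bench. y runs along the V (280 mm, open ends), x across it, away from the robot, towards the far slope. Both slopes stand at 45 degrees, 60 mm wide up the slope, 5 mm thick, and meet at x = 0, 12 mm above the bench; upper edges at x = +42 and -42 mm, 54 mm high. Base plate 140 x 310 mm.
There are look-alikes about, which are no part of the job. What is shaped like the part that bears plate_center but orange or yellow is not meant.

How it is judged:
By the outcome, as a careful person would: the job done as asked, in the order asked, and still so for the second after the job is handed in, with the robot touching nothing.
It also fails if it takes over 32 s, if anything falls off the work surface, if the arm or the gripper's body presses on something with over 40 N, if the wrist force passes 120 N, or if a joint passes its speed limit or range.

## Working session

There is one attempt and no reset: what is moved stays moved. The work goes in short steps, Python scripts to look and compute and a tool call to move; the robot and the scene stay as the last step left them, time stands still between calls to the robot, and variables do not carry over. Pictures are saved under pics/ and viewed, at most 10 in all, crops included, and the job is handed in when it is done.

Besides the shell and the picture viewer there is one more tool, called after "Emit:" by a JSON object that holds its "op" and its "data", one argument or row to a line. apply_moves: Moves the arm, as the interface text tells. Its arguments: {"type":"object","properties":{"deltas":{"type":"array"},"grip_force":{"type":"number"}},"required":["deltas"]}

```bash
mkdir -p pics; python3 - <<'E'
from station import ctrl
import cv2,numpy as np,pickle
d={}
for n in("side","top"):
    c=ctrl.camera(n); d[n]=c
    cv2.imwrite(f"pics/{n}0.png",c["img"][:,:,::-1])
    print(n,[k for k in c],c["K"].tolist(),np.round(c["pose"],3).tolist())
    print({k:v for k,v in c.items() if k not in("img","K","pose")})
pickle.dump(d,open("c0.pkl","wb"))
o=ctrl.get_obs();print(o["time_s"],o["ee_pos"],o["eef_rot"],o["grip_width"],ctrl.tip_reach)
E
```

```text
side ['img', 'K', 'pose'] [[541.2973951751273, 0.0, 276.6855519048791], [0.0, 541.2973951751273, 206.7801698790985], [0.0, 0.0, 1.0]] [[-0.876, 0.372, -0.306, 0.279], [-0.481, -0.668, 0.567, 0.515], [0.006, 0.644, 0.765, 0.74], [0.0, 0.0, 0.0, 1.0]]
{}
top ['img', 'K', 'pose'] [[448.5492337139927, 0.0, 271.8669534800557], [0.0, 448.5492337139927, 206.7684066889186], [0.0, 0.0, 1.0]] [[0.023, 0.985, -0.173, 0.446], [-1.0, 0.022, -0.009, 0.029], [-0.005, 0.173, 0.985, 0.805], [0.0, 0.0, 0.0, 1.0]]
{}
0.1 [0.2200466  0.5038567  0.22995508] [-3.14060598e+00 -8.28580769e-05  2.72984841e+00] 0.09390935149838874 0.025
```

View pics/side0.png

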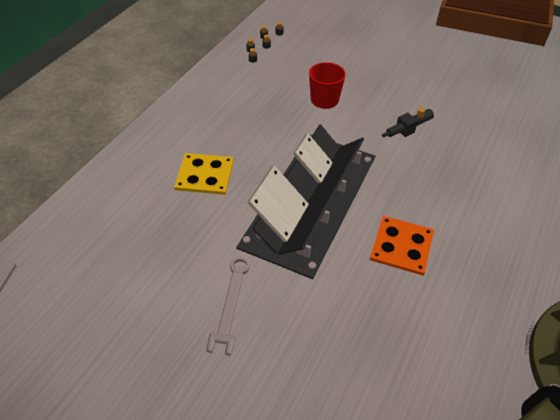

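View pics/top0.png

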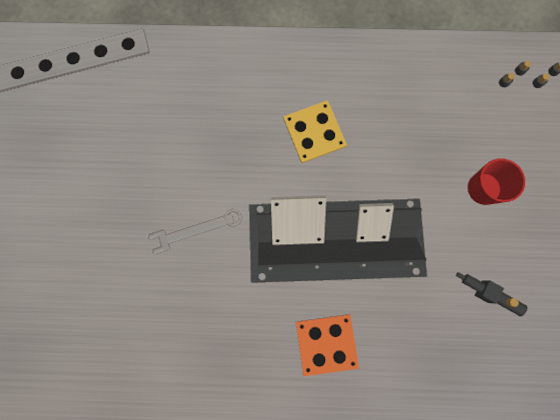

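The large bright plate is at top (299,221) and side (278,204), the small one at top (376,223) and side (313,158). Look-alikes: yellow at top (315,131) and orange at top (327,345), both excluded by colour. The small plate is excluded by size and its two ports.

```bash
cat > h.py <<'E'
import numpy as np,cv2
def ray(c,uv):
    p=np.array([(uv[0]-c["K"][0,2])/c["K"][0,0],-(uv[1]-c["K"][1,2])/c["K"][1,1],-1.])
    d=c["pose"][:3,:3]@p; return c["pose"][:3,3],d/np.linalg.norm(d)
def tri(c1,u1,c2,u2):
    o1,d1=ray(c1,u1);o2,d2=ray(c2,u2)
    s=np.linalg.lstsq(np.c_[d1,-d2],o2-o1,rcond=None)[0]
    a,b=o1+s[0]*d1,o2+s[1]*d2; return (a+b)/2,np.linalg.norm(a-b)
def onz(c,u,z):
    o,d=ray(c,u); return o+d*(z-o[2])/d[2]
def quads(img,mn=500):
    hsv=cv2.cvtColor(img,cv2.COLOR_RGB2HSV)
    m=((hsv[:,:,2]>190)&(hsv[:,:,1]<60)).astype(np.uint8)
    m=cv2.morphologyEx(m,cv2.MORPH_CLOSE,np.ones((7,7)))
    r=[]
    for k in cv2.findContours(m,cv2.RETR_EXTERNAL,cv2.CHAIN_APPROX_NONE)[0]:
        if cv2.contourArea(k)<mn: continue
        h=cv2.convexHull(k)
        q=cv2.approxPolyDP(h,0.06*cv2.arcLength(h,True),True)[:,0]
        r.append((cv2.contourArea(k),q.tolist()))
    return r
E
python3 - <<'E'
import pickle,cv2,numpy as np
from h import *
d=pickle.load(open("c0.pkl","rb"))
for n in d: print(n,*quads(d[n]["img"]),sep="\n ")
t=d["top"]
for u in[(249,205),(420,199),(426,276),(252,282)]: print(u,onz(t,u,.005).round(4))
a=cv2.resize(d["top"]["img"][185:295,235:440],None,fx=3.8,fy=3.8,interpolation=cv2.INTER_CUBIC)
cv2.imwrite("pics/crop.png",a[:,:,::-1])
E
```

```text
side
top
(249, 205) [0.5891 0.0777 0.005 ]
(420, 199) [ 0.6071 -0.232   0.005 ]
(426, 276) [ 0.4692 -0.2379  0.005 ]
(252, 282) [0.4516 0.068  0.005 ]
```

View pics/crop.png

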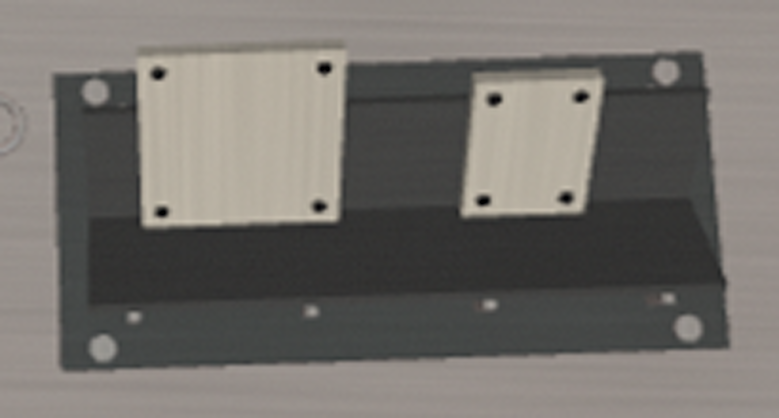

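The close crop confirms the choice: the left, larger bright plate has its blank face up and its face corners at top-image (271,199.5), (326,197.6), (324.5,242.6) and (272.4,244.7). The small plate sits to the right.

```bash
sed -i 's/m=((hsv.*/m=((hsv[:,:,2].astype(int)>VT)\&(hsv[:,:,0]>10)\&(hsv[:,:,0]<35)\&(hsv[:,:,1]<90)).astype(np.uint8); m=cv2.medianBlur(m,3)/; s/^def quads.*/def quads(img,VT,mn=300):/' h.py
python3 - <<'E'
import pickle
from h import *
d=pickle.load(open("c0.pkl","rb"))
for n,u in(("side",(278,200)),("side",(300,60)),("side",(150,250)),("top",(299,221)),("top",(200,300)),("side",(312,160))):
    print(n,u,d[n]["img"][u[1],u[0]])
for n in d:
  for VT in(165,180): print(n,VT,*quads(d[n]["img"],VT),sep="\n ")
t=d["top"];s=d["side"]
top=[(271.3,199.5),(325.8,197.6),(324.5,242.6),(272.4,244.7)]
# expected blank-face heights
for u,z in zip(top,(.0848,.0848,.0177,.0177)): print(onz(t,u,z).round(4))
a=cv2.resize(s["img"][110:290,220:390],None,fx=3.3,fy=3.3,interpolation=cv2.INTER_CUBIC)
cv2.imwrite("pics/crop2.png",a[:,:,::-1])
E
```

```text
side (278, 200) [181 171 153]
side (300, 60) [138 123 120]
side (150, 250) [142 129 124]
top (299, 221) [180 173 159]
top (200, 300) [150 143 138]
side (312, 160) [186 174 157]
side
 165
 (2092.0, [[273, 167], [307, 203], [286, 239], [251, 202]])
 (752.5, [[308, 134], [331, 162], [321, 180], [296, 152]])
side
 180
 (2013.0, [[273, 168], [307, 203], [287, 238], [251, 201]])
 (683.0, [[307, 136], [328, 159], [320, 180], [297, 153]])
top
 165
 (1028.5, [[391, 206], [387, 239], [358, 240], [361, 207]])
 (2215.5, [[325, 199], [322, 242], [273, 242], [272, 200]])
top
 180
 (963.0, [[392, 207], [386, 239], [358, 240], [362, 208]])
 (2121.0, [[324, 200], [321, 242], [273, 242], [273, 201]])
[0.5848 0.0366 0.0848]
[ 0.5899 -0.0524  0.0848]
[ 0.5227 -0.0578  0.0177]
[0.517  0.0336 0.0177]
```

View pics/crop2.png

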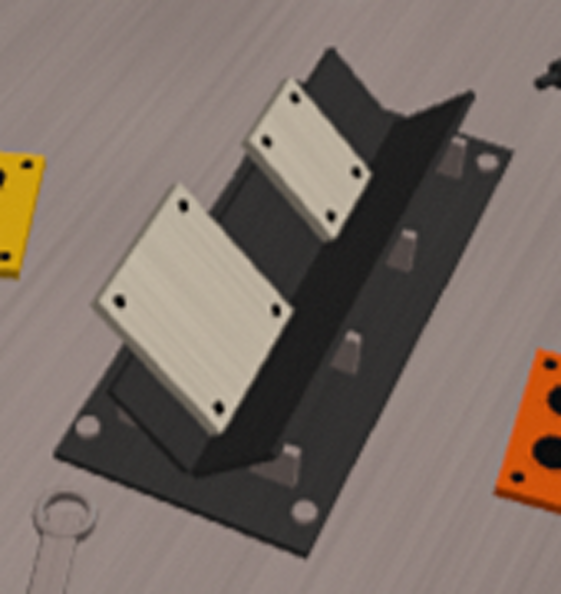

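Emit:
{"op": "apply_moves", "data": {
  "deltas": [
    [0,2.6,-3.2,0,0,0,-0.069],
    [0,2.6,-3.2,0,0,0,-0.069],
    [0,2.6,-3.2,0,0,0,-0.069],
    [0,2.6,-3.2,0,0,0,-0.069],
    [0,2.6,-3.2,0,0,0,-0.069],
    [0,2.6,-3.2,0,0,0,-0.069],
    [0,2.6,-3.2,0,0,0,-0.069],
    [0,2.6,-3.2,0,0,0,-0.069]
  ],
  "grip_force": 25
}}

```text
time_s: 0.9
ee_pos: [0.4289, 0.2465, 0.2303]
eef_rot: [-3.141, -0.0, 2.175]
force: [1.0, 0.9, 0.9]
grip_width: 0.0943
grip_force: 0.0
```

Emit:
{"op": "apply_moves", "data": {
  "deltas": [
    [60,2.6,-3.2,0,0,0,-0.069],
    [60,2.6,-3.2,0,0,0,-0.069],
    [60,2.6,-3.2,0,0,0,-0.069],
    [60,2.6,-3.2,0,0,0,-0.069],
    [60,2.6,-3.2,0,0,0,-0.069],
    [60,2.6,-3.2,0,0,0,-0.069],
    [60,2.6,-3.2,0,0,0,-0.069],
    [60,2.6,-3.2,0,0,0,-0.069]
  ]
}}

```text
time_s: 1.7
ee_pos: [0.6369, -0.0095, 0.23]
eef_rot: [-3.141, -0.0, 1.623]
force: [0.2, -0.6, 0.1]
grip_width: 0.0718
grip_force: 0.0
```

```bash
cat > st.py <<'E'
from station import ctrl
import numpy as np
from scipy.spatial.transform import Rotation as R
o=ctrl.get_obs();p=o["ee_pos"];M=R.from_euler("xyz",o["eef_rot"]).as_matrix()
P0=np.array([.5258,-.0116,.012]);c=np.array([.9984,.057,0]);y=np.array([-.057,.9984,0]);zz=np.array([0,0,1])
q=p-P0
print("t",round(o["time_s"],2),"pos",p.round(4),"cradle xyz mm",(1e3*np.array([q@c,q@y,p[2]])).round(1))
print("tilt deg",np.degrees(np.arctan2(-M[:,2]@c,-M[2,2])).round(2),"zt.y",(M[:,2]@y).round(3),"yt.y",(M[:,1]@y).round(3),"w",o["grip_width"],"gf",o["grip_force"],"F",np.round(o["force"],1))
print("q",np.round(o["qpos"],3))
# rotvec to reach tilt 45 about cradle y with yt horizontal
for a in(45,0,-45):
    a=np.radians(a);zt=-np.sin(a)*c-np.cos(a)*zz;yt=np.cos(a)*c-np.sin(a)*zz;xt=np.cross(yt,zt)
    T=np.c_[xt,yt,zt];print(round(np.degrees(a)),"rv",R.from_matrix(T@M.T).as_rotvec().round(3))
E
python3 st.py; python3 - <<'E'
import pickle
from h import *
d=pickle.load(open("c0.pkl","rb"))
for a,b in(((271.3,199.5),(249.4,201.8)),((325.8,197.6),(274.5,166)),((324.5,242.6),(308.5,203.9)),((272.4,244.7),(285.8,241.2))): print(tri(d["top"],a,d["side"],b))
E
```

```text
t 1.7 pos [ 0.6369 -0.0095  0.23  ] cradle xyz mm [111.   -4.2 230. ]
tilt deg 0.04 zt.y 0.0 yt.y -0.005 w 0.07183789351269519 gf 0.0 F [ 0.2 -0.6  0.1]
q [-0.072  0.498  1.248  0.     1.396 -0.125]
45 rv [-0.043  0.784  0.005]
0 rv [-0.    -0.001  0.005]
-45 rv [ 0.043 -0.785  0.005]
(array([0.58641816, 0.03692238, 0.07950435]), np.float64(0.0012656692658814129))
(array([ 0.59089876, -0.05303778,  0.07932215]), np.float64(0.00027620033958890945))
(array([ 0.52392013, -0.05818419,  0.01239733]), np.float64(0.0014352363785141297))
(array([0.51889875, 0.03417098, 0.0139832 ]), np.float64(0.0034192390625839356))
```

Emit:
{"op": "apply_moves", "data": {
  "deltas": [
    [100,-0.1,0.1,-0.7,-0.007,0.13,0.001],
    [100,-0.1,0.1,-0.7,-0.007,0.13,0.001],
    [100,-0.1,0.1,-0.7,-0.007,0.13,0.001],
    [100,0,0,-0.7,-0.007,0.13,0.001],
    [100,0,0,-0.7,-0.007,0.13,0.001],
    [100,0,0,-0.7,-0.008,0.134,0]
  ]
}}

```text
time_s: 2.3
ee_pos: [0.6331, -0.0049, 0.1883]
eef_rot: [-2.351, -0.002, 1.63]
force: [-1.0, 0.1, -0.4]
grip_width: 0.0572
grip_force: 0.0
```

```bash
python3 st.py
```

```text
t 2.3 pos [ 0.6331 -0.0049  0.1883] cradle xyz mm [107.5   0.5 188.3]
tilt deg 45.28 zt.y 0.0 yt.y 0.003 w 0.057187942550145324 gf 0.0 F [-1.   0.1 -0.4]
q [-0.039  1.032  0.622 -0.089  2.274 -0.129]
45 rv [-0.002 -0.005 -0.002]
0 rv [ 0.044 -0.789 -0.003]
-45 rv [ 0.09  -1.573 -0.003]
```

Emit:
{"op": "apply_moves", "data": {
  "deltas": [
    [100,0,0,-2.2,0,0,0],
    [100,0,0,-2.2,0,0,0],
    [100,0,0,-2.2,0,-0.005,0],
    [110,-0.4,0,-0.4,0,0,0],
    [110,-0.4,0,-0.4,0,0,0]
  ]
}}

```text
time_s: 2.8
ee_pos: [0.6248, -0.005, 0.1143]
eef_rot: [-2.361, -0.002, 1.63]
force: [0.8, 0.3, -0.5]
grip_width: 0.0536
grip_force: 0.0
```

```bash
python3 st.py; python3 - <<'E'
from station import ctrl
import cv2,numpy as np
s=ctrl.camera("side")["img"][100:280,180:400]; t=ctrl.camera("top")["img"][150:290,230:440]
cv2.imwrite("pics/pre.png",np.vstack([cv2.resize(s,(550,450))[60:360],cv2.resize(t,(550,367))[:300]])[:,:,::-1])
E
```

```text
t 2.8 pos [ 0.6248 -0.005   0.1143] cradle xyz mm [ 99.2   0.9 114.3]
tilt deg 44.74 zt.y -0.0 yt.y 0.003 w 0.05358024210430883 gf 0.0 F [ 0.8  0.3 -0.5]
q [-0.04   1.058  0.739 -0.08   2.121 -0.114]
45 rv [-0.002  0.004 -0.002]
0 rv [ 0.043 -0.78  -0.003]
-45 rv [ 0.089 -1.564 -0.003]
```

View pics/pre.png

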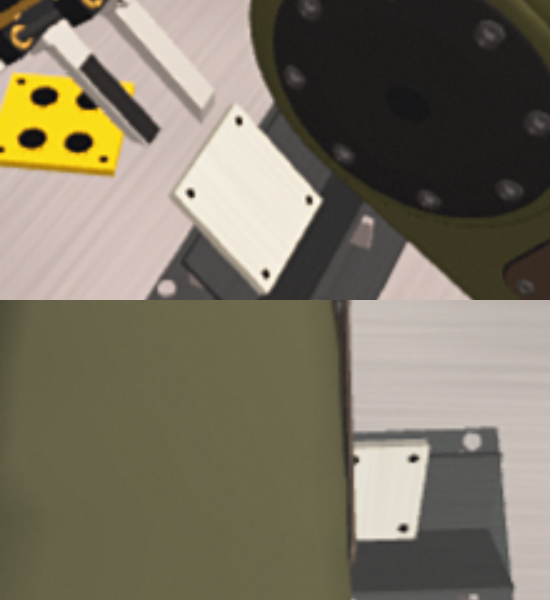

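The plate face is clear in the side view, and the open fingers straddle its upper edge plane. I'll advance along the slope.

Emit:
{"op": "apply_moves", "data": {
  "deltas": [
    [110,-1.0,-0.05,-1.0,0,0,0],
    [110,-1.0,-0.05,-1.0,0,0,0],
    [110,-1.0,0,-1.0,0,0,0],
    [110,-0.3,0,-0.3,0,0,0],
    [110,0,0,0,0,0,0]
  ]
}}

```text
time_s: 3.4
ee_pos: [0.5923, -0.006, 0.0823]
eef_rot: [-2.362, -0.002, 1.63]
force: [0.5, -0.1, 1.1]
grip_width: 0.0533
grip_force: 0.0
```

Emit:
{"op": "apply_moves", "data": {
  "deltas": [
    [160,0,0,0,0,0,0],
    [180,0,0,0,0,0,0],
    [190,0,0,0,0,0,0],
    [200,0,0,0,0,0,0]
  ],
  "grip_force": 10
}}

```text
time_s: 3.8
ee_pos: [0.5923, -0.006, 0.0815]
eef_rot: [-2.362, -0.002, 1.63]
force: [0.4, -0.3, 0.0]
grip_width: 0.0246
grip_force: 0.0
```

```bash
python3 st.py
```

```text
t 3.8 pos [ 0.5923 -0.006   0.0815] cradle xyz mm [66.7  1.8 81.5]
tilt deg 44.69 zt.y -0.0 yt.y 0.003 w 0.024626917655117042 gf 0.0 F [ 0.4 -0.3  0. ]
q [-0.043  1.004  0.918 -0.077  1.995 -0.106]
45 rv [-0.002  0.005 -0.002]
0 rv [ 0.043 -0.779 -0.003]
-45 rv [ 0.089 -1.563 -0.003]
```

Emit:
{"op": "apply_moves", "data": {
  "deltas": [
    [215,0,0,0,0,0,0],
    [220,0,0,0,0,0,0],
    [220,0,0,0,0,0,0]
  ]
}}

```text
time_s: 4.1
ee_pos: [0.5921, -0.006, 0.0815]
eef_rot: [-2.361, -0.002, 1.63]
force: [0.7, -0.3, -0.1]
grip_width: 0.0127
grip_force: 0.0
```

Emit:
{"op": "apply_moves", "data": {
  "deltas": [
    [226,0,0,0,0,0,0],
    [230,0,0,0,0,0,0],
    [230,0,0,0,0,0,0]
  ]
}}

```text
time_s: 4.4
ee_pos: [0.5919, -0.006, 0.0817]
eef_rot: [-2.36, -0.002, 1.63]
force: [-4.0, -0.7, 3.2]
grip_width: 0.0092
grip_force: 3.0
```

```bash
python3 st.py
```

```text
t 4.4 pos [ 0.5919 -0.006   0.0817] cradle xyz mm [66.3  1.8 81.7]
tilt deg 44.77 zt.y -0.0 yt.y 0.003 w 0.009248271034829735 gf 2.9571450501680374 F [-4.  -0.7  3.2]
q [-0.043  1.004  0.919 -0.077  1.996 -0.106]
45 rv [-0.002  0.004 -0.002]
0 rv [ 0.043 -0.78  -0.003]
-45 rv [ 0.089 -1.564 -0.003]
```

Emit:
{"op": "apply_moves", "data": {
  "deltas": [
    [230,-0.05,0,0.05,0,0,0],
    [255,0,0,0,0,0,0],
    [255,0,0,0,0,0,0],
    [255,0,0,0,0,0,0]
  ],
  "grip_force": 35
}}

```text
time_s: 4.8
ee_pos: [0.5914, -0.006, 0.0823]
eef_rot: [-2.36, -0.002, 1.63]
force: [-4.9, 0.2, 5.1]
grip_width: 0.0077
grip_force: 35.0
```

Emit:
{"op": "apply_moves", "data": {
  "deltas": [
    [255,0.2,0,0.3,0,0,0],
    [255,0.2,0,0.4,0,0,0],
    [255,0,0,0.3,0,0,0],
    [255,0,0,0,0,0,0]
  ]
}}

```text
time_s: 5.2
ee_pos: [0.596, -0.006, 0.0921]
eef_rot: [-2.363, -0.002, 1.63]
force: [1.1, -0.8, -5.8]
grip_width: 0.0078
grip_force: 35.0
```

```bash
python3 st.py
```

```text
t 5.2 pos [ 0.596  -0.006   0.0921] cradle xyz mm [70.4  1.6 92.1]
tilt deg 44.62 zt.y -0.0 yt.y 0.003 w 0.0077725066725036675 gf 34.99853789806366 F [ 1.1 -0.8 -5.8]
q [-0.043  1.     0.899 -0.078  2.017 -0.107]
45 rv [-0.002  0.006 -0.002]
0 rv [ 0.043 -0.778 -0.003]
-45 rv [ 0.089 -1.562 -0.003]
```

Emit:
{"op": "apply_moves", "data": {
  "deltas": [
    [255,-0.95,-0.05,1.0,0.0075,-0.131,0],
    [255,-1.05,-0.06,0.8,0.0075,-0.131,0],
    [255,-1.15,-0.06,0.6,0.0075,-0.131,0],
    [255,-1.2,-0.07,0.4,0.0075,-0.131,0],
    [255,-1.25,-0.07,0.25,0.0075,-0.131,0],
    [255,-1.3,-0.07,0.1,0.0075,-0.131,0],
    [255,0,0,0,0,0,0]
  ]
}}

```text
time_s: 5.9
ee_pos: [0.5229, -0.0097, 0.1231]
eef_rot: [3.134, -0.0, 1.631]
force: [-0.0, -0.2, -6.0]
grip_width: 0.0075
grip_force: 35.0
```

```bash
python3 st.py
```

```text
t 5.9 pos [ 0.5229 -0.0097  0.1231] cradle xyz mm [ -2.8   2.1 123.1]
tilt deg -0.45 zt.y 0.0 yt.y 0.003 w 0.00750762450011422 gf 34.9854040145874 F [-0.  -0.2 -6. ]
q [-0.089  0.353  1.718  0.002  1.063 -0.15 ]
45 rv [-0.047  0.792 -0.002]
0 rv [-0.001  0.008 -0.003]
-45 rv [ 0.045 -0.776 -0.003]
```

Emit:
{"op": "apply_moves", "data": {
  "deltas": [
    [255,-1.26,-0.07,-0.08,0.0075,-0.13,0],
    [255,-1.23,-0.07,-0.25,0.0075,-0.13,0],
    [255,-1.2,-0.07,-0.4,0.0075,-0.13,0],
    [255,-1.13,-0.06,-0.56,0.0075,-0.13,0],
    [255,-1.04,-0.06,-0.7,0.0075,-0.13,0],
    [255,-0.95,-0.05,-0.83,0.0075,-0.126,-0.003],
    [255,0,0,0,0,0,0]
  ]
}}

```text
time_s: 6.6
ee_pos: [0.4738, -0.0017, 0.1055]
eef_rot: [2.515, -0.034, 1.661]
force: [-0.1, -0.5, -6.6]
grip_width: 0.008
grip_force: 35.0
```

```bash
python3 st.py
```

```text
t 6.6 pos [ 0.4738 -0.0017  0.1055] cradle xyz mm [-51.4  12.8 105.5]
tilt deg -35.87 zt.y 0.047 yt.y 0.008 w 0.008001029624951072 gf 34.992653131484985 F [-0.1 -0.5 -6.6]
q [-0.175  0.083  2.253  0.743  0.27  -0.923]
45 rv [-0.132  1.406 -0.004]
0 rv [-0.079  0.623 -0.022]
-45 rv [-0.022 -0.161 -0.036]
```

The wrist nears its singularity around -45° tilt. I'll back off to -30°, square up, seat the lower edge and let the opening finger lower the plate.

Emit:
{"op": "apply_moves", "data": {
  "deltas": [
    [255,0.12,-0.36,0.1,-0.014,0.034,-0.01],
    [255,0.12,-0.36,0,-0.014,0.034,-0.01],
    [255,0.12,-0.36,-0.1,-0.013,0.034,-0.01],
    [255,0,0,0,0,0,0],
    [255,0,0,0,0,0,0]
  ]
}}

```text
time_s: 7.1
ee_pos: [0.4781, -0.013, 0.1061]
eef_rot: [2.619, 0.002, 1.629]
force: [0.0, 1.1, -6.2]
grip_width: 0.0077
grip_force: 35.0
```

```bash
python3 st.py
```

```text
t 7.1 pos [ 0.4781 -0.013   0.1061] cradle xyz mm [-47.7   1.3 106.1]
tilt deg -29.96 zt.y -0.001 yt.y 0.002 w 0.0077081105541309146 gf 34.992942810058594 F [ 0.   1.1 -6.2]
q [-0.158  0.102  2.184  0.306  0.358 -0.476]
45 rv [-0.073  1.306 -0.002]
0 rv [-0.028  0.522 -0.001]
-45 rv [ 0.017 -0.262 -0.001]
```

Emit:
{"op": "apply_moves", "data": {
  "deltas": [
    [255,0.1,0,-0.3,0,0,0],
    [255,0.05,0,-0.2,0,0,0],
    [255,0,0,0,0,0,0]
  ]
}}

```text
time_s: 7.4
ee_pos: [0.4793, -0.0131, 0.1006]
eef_rot: [2.619, 0.002, 1.628]
force: [-0.6, -0.0, -6.0]
grip_width: 0.0079
grip_force: 35.0
```

Emit:
{"op": "apply_moves", "data": {
  "deltas": [
    [255,0,0,-0.1,0,0,0],
    [255,0,0,-0.1,0,0,0],
    [255,0,0,0,0,0,0]
  ]
}}

```text
time_s: 7.7
ee_pos: [0.4798, -0.0131, 0.0994]
eef_rot: [2.617, 0.002, 1.628]
force: [1.8, -0.2, -5.4]
grip_width: 0.0078
grip_force: 35.0
```

```bash
python3 st.py; python3 - <<'E'
from station import ctrl
import cv2,numpy as np
s=ctrl.camera("side")["img"][100:280,180:400]; t=ctrl.camera("top")["img"][150:290,230:440]
cv2.imwrite("pics/place.png",np.vstack([cv2.resize(s,(550,450))[60:360],cv2.resize(t,(550,367))[:300]])[:,:,::-1])
E
```

```text
t 7.7 pos [ 0.4798 -0.0131  0.0994] cradle xyz mm [-46.    1.1  99.4]
tilt deg -30.05 zt.y -0.002 yt.y 0.002 w 0.00784546368050467 gf 34.99683737754822 F [ 1.8 -0.2 -5.4]
q [-0.158  0.12   2.185  0.323  0.338 -0.494]
45 rv [-0.073  1.308 -0.002]
0 rv [-0.028  0.524 -0.001]
-45 rv [ 0.017 -0.26  -0.   ]
```

View pics/place.png

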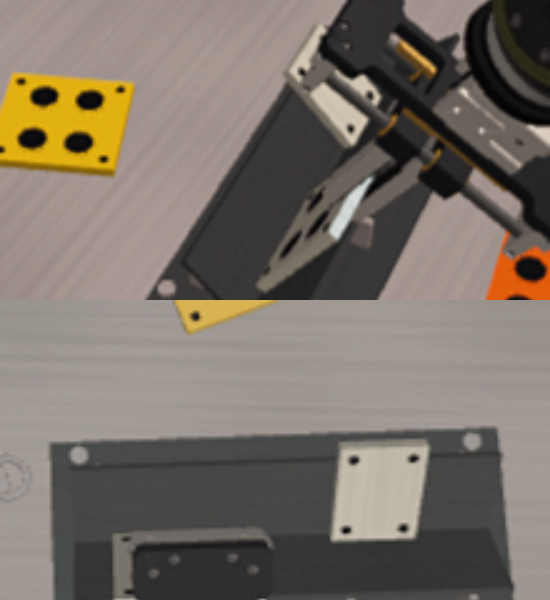

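The side view shows the plate past upright with its ports on the far/up face, and the lower edge in the V is just touching. Now I'll open slowly so the near finger lowers it.

Emit:
{"op": "apply_moves", "data": {
  "deltas": [
    [255,0.05,0,-0.1,0,0,0],
    [220,0,0,0,0,0,0],
    [210,0,0,0,0,0,0],
    [198,0,0,0,0,0,0],
    [186,0,0,0,0,0,0],
    [174,0,0,0,0,0,0],
    [162,0,0,0,0,0,0],
    [150,0,0,0,0,0,0],
    [138,0,0,0,0,0,0],
    [126,0,0,0,0,0,0]
  ]
}}

```text
time_s: 8.8
ee_pos: [0.48, -0.0131, 0.0981]
eef_rot: [2.618, 0.002, 1.629]
force: [-1.6, 0.2, -2.1]
grip_width: 0.0463
grip_force: 0.9
```

Emit:
{"op": "apply_moves", "data": {
  "deltas": [
    [114,0,0,0,0,0,0],
    [102,0,0,0,0,0,0],
    [90,0,0,0,0,0,0],
    [78,0,0,0,0,0,0],
    [66,0,0,0,0,0,0],
    [54,0,0,0,0,0,0],
    [42,0,0,0,0,0,0],
    [38,0,0,0,0,0,0],
    [38,0,0,0,0,0,0],
    [38,0,0,0,0,0,0]
  ]
}}

```text
time_s: 9.8
ee_pos: [0.48, -0.0131, 0.0981]
eef_rot: [2.618, 0.002, 1.629]
force: [0.0, -0.6, -0.5]
grip_width: 0.08
grip_force: 0.0
```

```bash
python3 st.py; python3 - <<'E'
from station import ctrl
import cv2,numpy as np
s=ctrl.camera("side")["img"][100:280,180:400]; t=ctrl.camera("top")["img"][150:290,230:440]
cv2.imwrite("pics/rel.png",np.vstack([cv2.resize(s,(550,450))[60:360],cv2.resize(t,(550,367))[:300]])[:,:,::-1])
E
```

```text
t 9.8 pos [ 0.48   -0.0131  0.0981] cradle xyz mm [-45.8   1.2  98.1]
tilt deg -30.0 zt.y -0.001 yt.y 0.002 w 0.08003323395303041 gf 0.0 F [ 0.  -0.6 -0.5]
q [-0.158  0.124  2.185  0.325  0.336 -0.496]
45 rv [-0.073  1.307 -0.002]
0 rv [-0.028  0.523 -0.001]
-45 rv [ 0.017 -0.261 -0.001]
```

View pics/rel.png

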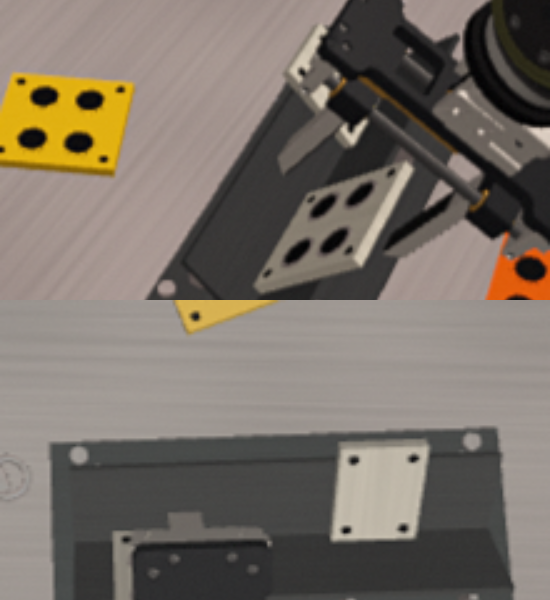

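Side view: the plate lies on the near slope with four ports up, fingers clear on both sides at zero force. I'll retract along the tool axis.

Emit:
{"op": "apply_moves", "data": {
  "deltas": [
    [38,-0.5,-0.03,0.87,0,0,0],
    [38,-0.5,-0.03,0.87,0,0,0],
    [38,-0.75,-0.04,1.3,0,0,0],
    [38,-0.75,-0.04,1.3,0,0,0],
    [38,-0.75,-0.04,1.3,0,0,0],
    [38,0,0,2.5,0,0,0],
    [38,0,0,2.5,0,0,0],
    [38,0,0,2.5,-0.006,0.1,0],
    [38,0,0,2.5,-0.006,0.1,0],
    [38,0,0,0,0,0,0]
  ]
}}

```text
time_s: 10.9
ee_pos: [0.4491, -0.015, 0.2582]
eef_rot: [2.816, 0.004, 1.629]
force: [0.4, 0.3, -0.4]
grip_width: 0.0801
grip_force: 0.0
```

Emit:
{"op": "apply_moves", "data": {
  "deltas": [
    [38,0,3.5,0.5,0,0.05,0],
    [38,0,4.0,0.5,0,0.05,0],
    [38,0,4.0,0,0,0.05,0],
    [38,0,4.0,0,0,0,0],
    [38,0,4.0,0,0,0,0],
    [38,0,4.0,0,0,0,0],
    [38,0,4.0,0,0,0,0],
    [38,0,0,0,0,0,0]
  ]
}}

```text
time_s: 11.7
ee_pos: [0.4467, 0.2635, 0.2631]
eef_rot: [2.969, -0.007, 1.633]
force: [0.1, -0.1, -0.5]
grip_width: 0.0801
grip_force: 0.0
```

```bash
python3 st.py; python3 - <<'E'
from station import ctrl
import cv2,numpy as np
s=ctrl.camera("side")["img"][100:280,180:400]; t=ctrl.camera("top")["img"][150:290,230:440]
cv2.imwrite("pics/fin.png",np.vstack([cv2.resize(s,(550,450))[60:360],cv2.resize(t,(550,367))[:300]])[:,:,::-1])
E
```

```text
t 11.7 pos [0.4467 0.2635 0.2631] cradle xyz mm [-63.3 279.1 263.1]
tilt deg -9.89 zt.y 0.008 yt.y 0.004 w 0.08007194811895627 gf 0.0 F [ 0.1 -0.1 -0.5]
q [ 0.493  0.121  1.669 -0.071  1.193  0.453]
45 rv [-0.063  0.956 -0.001]
0 rv [-0.017  0.172 -0.004]
-45 rv [ 0.03  -0.612 -0.007]
```

View pics/fin.png

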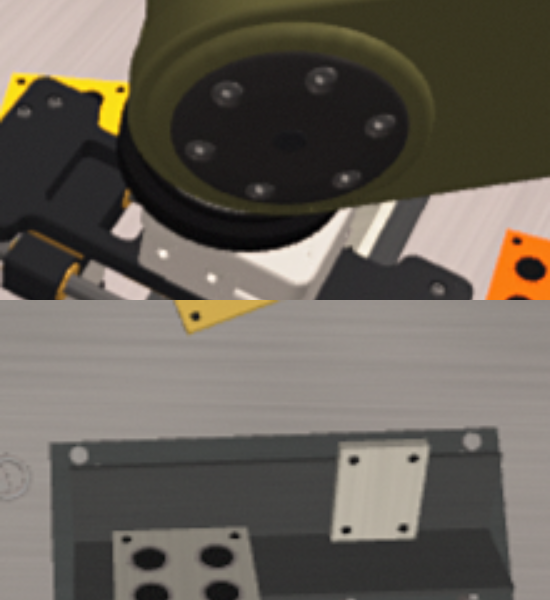

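Top view: the plate lies on the near slope with four ports up and the small plate is unmoved. I'll check flatness numerically, then hand in if it fits.

```bash
python3 - <<'E'
from station import ctrl
from h import *
c=ctrl.camera("top")
P0=np.array([.5258,-.0116,.012]);cx=np.array([.9984,.057,0]);cy=np.array([-.057,.9984,0])
ok=False
for a,q in quads(c["img"],150,600):
    print(a,q)
    for u in q:
        z=.0177 if u[1]<255 else .0848
        r=onz(c,u,z)-P0; print(u,(1e3*np.array([r@cx,r@cy])).round(1))
i=cv2.resize(c["img"][220:310,250:350],(800,600)[:2]); cv2.imwrite("pics/fin2.png",cv2.resize(c["img"][220:310,250:350],None,fx=6,fy=6,interpolation=cv2.INTER_CUBIC)[:,:,::-1])
E
```

```text
2583.0 [[316, 405], [166, 419], [266, 368]]
[316, 405] [-256.9  -12.1]
[166, 419] [-269.4  214.7]
[266, 368] [-201.    61.7]
650.0 [[358, 348], [391, 351], [383, 385], [346, 373]]
[358, 348] [-176.2  -81.1]
[391, 351] [-182.4 -131.6]
[383, 385] [-231.6 -115.5]
[346, 373] [-212.4  -60.3]
955.5 [[132, 367], [149, 343], [174, 344], [190, 380]]
[132, 367] [-192.8  267.5]
[149, 343] [-158.1  241.8]
[174, 344] [-160.9  203.1]
[190, 380] [-214.7  178.4]
80330.5 [[0, 181], [455, 32], [541, 252], [287, 344]]
[0, 181] [125.7 533.5]
[455, 32] [ 387.8 -316.6]
[541, 252] [ -35.1 -422.6]
[287, 344] [-166.7   28.2]
```

View pics/fin2.png

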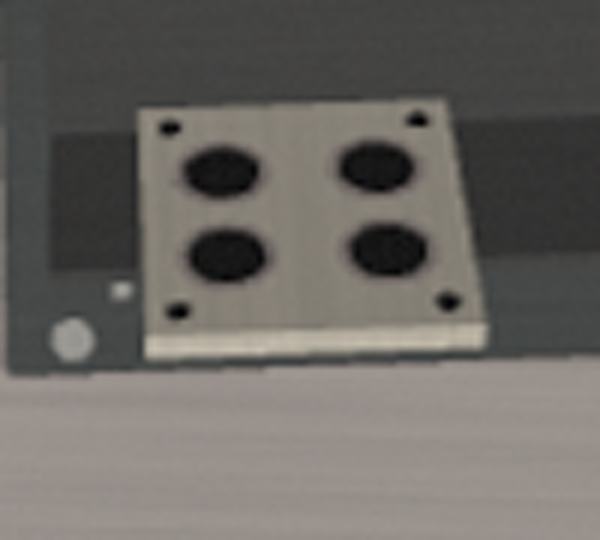

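The picture shows four ports up, with face corners at (273,238), (324.2,236.5), (331,274.2) and (274.2,276.2).

```bash
python3 - <<'E'
from station import ctrl
from h import *
import pickle
c=pickle.load(open("c0.pkl","rb"))["top"]
P0=np.array([.5258,-.0116,.012]);cx=np.array([.9984,.057,0]);cy=np.array([-.057,.9984,0])
X=[]
for u,z in(((273,238),.0177),((324.2,236.5),.0177),((331,274.2),.0848),((274.2,276.2),.0848)):
    r=onz(c,u,z)-P0; X.append(1e3*np.array([r@cx,r@cy])); print(X[-1].round(1))
X=np.array(X)
if abs(X[:2,0]-5.7).max()<4 and abs(X[2:,0]+61.5).max()<4: print(ctrl.hand_in())
E
```

```text
[ 5.5 44.1]
[  5.1 -46. ]
[-62.3 -45.9]
[-62.4  44.4]
the job is handed in; nothing more can be done
None
```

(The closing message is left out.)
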